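# Take the measuring head off the milk analyser

## Task

Take the measuring head off the milk analyser for washing: push the release button all the way down, turn the head anticlockwise in its mount until it comes up against its stop (somewhat less than a quarter turn), lift it straight off, and stand it upright inside the white drip dish, letting go of it there. Work gently: feel for the stop and do not force the button or the mount, do not drop the head, and leave everything else on the bench where it is.

Things in the scene. Friction and masses are not known exactly. Their poses are not given: they have to be found in the camera images.
- analyser: White and blue bench milk analyser, fixed to the bench, 200 (its x) x 260 (its y) x 70 mm high; flat white deck 70 mm above the bench, with a low blue console (85 mm wide in y, top at 80 mm) on its +y half. Origin: centre of its underside; z up.
- mount (a point): Centre of the bayonet mount, on the deck (70 mm above the bench); axes as the analyser's. Around it is an aluminium collar, outer diameter 88, inner 76, 12 mm high, with two opposite inward lips (8 to 12 mm above the deck, inner diameter 56 mm) that hold the head's lugs down, two solid end stops of that inner diameter, and two slots through which the lugs can rise.
- mount_rim (a point): Point on the mount's axis, level with the collar's top, 12 mm above the deck. How the collar is clocked differs between instruments and is not reported: the head, turned anticlockwise seen from above, meets its stop 54 to 88 degrees from its start. The lugs can rise only within about 4 degrees of that stop; lifted earlier they catch under the lips.
- head_grip (a point): Point on the head's axis in its grip bar, 55 mm above its underside (14 mm below the bar's top, 21 mm above the drum). Turning the head takes under 0.3 Nm; 0.3 to 0.5 Nm more is felt at the stop. Head and mount must never press on each other with more than 60 N in all (both lugs and the deck added up; about 1.5 Nm of twist at the stop).
- release_top (a point): Centre of the top of the release button, a grey upright cylinder 24 mm in diameter on the deck, 70 mm from the mount's axis, towards the analyser's x turned by 23 degrees to its y; its top is 22 mm above the deck when up. It moves straight down.
- release (a joint): Travel of the release button, m: 0 up, 0.008 fully down. About 4 N moves it, with no spring: it stays where it is pushed. It carries a pin that stops the head from turning by more than about 3 degrees until it is at least 6.5 mm down. At the bottom it meets a hard stop; it must not be pressed with more than 35 N.
- head: Measuring head, loose, about 0.28 kg: grey drum of 52 mm diameter, 34 mm high, on top of it a straight upright grip bar 52 mm long (its x), 24 mm wide (its y), from 33 to 69 mm above its origin. Two steel lugs (16 mm wide, 6 mm thick) stick out at its foot along its +x and -x, 68 mm from end to end. Origin: centre of its underside; z up. It starts in the mount, on the deck, its x along the analyser's x, with about 2 mm of play sideways and up.
- dish: White round drip dish, fixed to the bench, outer diameter 96 mm, inner 82 mm, rim 18 mm above the bench, inner floor 6 mm above the bench; a small flat tab at its foot. Origin: centre of its underside.
- dish_in (a point): Centre of the inner floor of the drip dish, where the head's foot shall stand.
- jar: Bystander, leave alone: glass sample jar with white lid, 44 mm diameter, 62 mm high, beyond the dish. Origin: centre of its underside.
- beaker: Bystander, leave alone: empty glass beaker, 52 mm diameter, 60 mm high, on the robot's side of the analyser. Origin: centre of its underside.
- brush: Bystander, leave alone: cleaning brush, 150 mm long, lying on the robot's side of the dish. Origin: on its axis, between handle and bristles.
- bottle: Bystander, leave alone: white bottle, 52 mm diameter, 120 mm high, at the back. Origin: centre of its underside.
- can: Bystander, leave alone: metal can, 60 mm diameter, 80 mm high, at the back. Origin: centre of its underside.
- notebook: Bystander, leave alone: black notebook 150 x 110 x 18 mm, to the right. Origin: centre of its underside.
- plate: Bystander, leave alone: white ceramic plate, 110 mm diameter, 16 mm high, at the back. Origin: centre of its underside.
Mind the look-alikes: they are no part of the job. What is shaped like the head but turquoise is not meant. What is shaped like the dish but orange is not meant.

How it is judged:
By the outcome, as a careful person would: the job done as asked, in the order asked, and still so for the second after the job is handed in, with the robot touching nothing.
It also fails if it takes over 72 s, if anything falls off the work surface, if the arm or the gripper's body presses on something with over 40 N, if the wrist force passes 120 N, or if a joint passes its speed limit or range.

## Robot

A 6-joint arm with a two-finger parallel gripper is mounted at the origin on the work surface. World frame = base frame: x ahead of the robot, y to its left, z up, the work surface at z = 0. Lengths are in m, angles in rad, forces in N, time in s.
With the tool pointing down it reaches from about 0.35 to 0.975 m from the base axis. Payload 4.9 kg.
Tool frame: the origin (TCP) lies at the very end of the fingers, on their centre line; the grasp point (between the pads) lies 19 mm behind it; z points along the fingers, y is the line along which they close (so a half turn about z gives the same grasp; the last joint's range is limited). The gripper opens to 85 mm and grips with 20 to 120 N. Pads are 22 mm wide; open, the fingers measure 114 mm over their backs; the gripper's body (76 mm by 85 mm) begins 54 mm behind the grasp point. The pads swing forward as they close: fully open they stand 13 mm farther back than shut.
Start: joints at [-1.399, 0.053, 1.613, -0, 1.476, -0.119], TCP at [0.179, -0.599, 0.231] pointing down, gripper open.
Joint ranges: [-3.01, 3.01], [-1.01, 2.22], [0.06, 2.58], [-1.02, 4.17], [0.09, 2.62], [-3.14, 3.14]. Speed limits (rad/s): [2.57, 2.57, 3.14, 3.14, 3.14, 3.14].

## Interface

Orientations are given as a unit quaternion [w, x, y, z].
In Python, from plant import manip gives the robot as it stands.
- The arm moves only by the tool move_arm, never from a script. Its argument "plan" is a list that holds one entry, the list of rows, each a list of 7 numbers: the shift along the tool's x, y, z as a fraction of full scale, then the turn, a rotation vector about the tool's x, y, z as a fraction of full scale, then the closure, from 0 (fully open) to 1 (shut). In form: [[[dx, dy, dz, wx, wy, wz, fingers], ...]]. A call has exactly 10 rows; each row shifts and turns the commanded pose from where the row before left it, along the tool's axes as they then stand; what a row does not reach is not made up. Full scale, the value 1, is 0.12 m for a shift and 0.15 rad for a turn. A row lasts 1/8 s, in which the tool goes at most 62.5 mm and 10.7 degrees, less where a joint would pass 70% of its speed; a pose out of reach is approached as far as the arm can. A call with a number of a shift or a turn outside -1 to 1 is refused whole. A call with a gripper value outside its range is refused whole. The fingers move at their own pace and stop on an object; the grip force is fixed at half the most. Time passes only in rows, so rows that do not move let the fingers close, or fill a call up. It gives the time, the measured TCP pose, the force, the opening and the grip force at its end, in the units of the state.
- manip.state(): the state, without advancing time (a new reading comes with each control period).
- manip.grab_frame(name): name is "side" or "top" or "wrist"; returns a dict with "pixels" (384x512x3 uint8, blue, green, red), "depth" (384x512 float32, m along the optical axis (not along the pixel's ray), 0 where there is no reading), "vfov" (degrees; the focal length in pixels is half the picture's height over the tangent of half this angle, whatever the lens; pixels are square), "cx", "cy" (the principal point, pixels), "view" (4x4, takes a point from world to camera coordinates). Camera axes: x right, y down, z forward; pixel columns grow to the right and rows downward; lengths in m; the calibration is good to about 2 mm. A picture is of the moment at which its call begins.
- manip.job_done(): hands the job in; it is judged then, once.
The state is a dict: "time": time; "joint_pos": joint angles; "joint_vel": joint speeds; "joint_efforts": joint torques, N m; "tool_pos": TCP position; "tool_rot": TCP orientation; "contact_force": force on the tool from outside, world axes, zero at the start; "ft_torque": the same for the moment, N m; "gripper_width": opening from 0.0 (shut) to 1.0 (fully open); "grasp_force": force on a finger pad.
Only numpy, scipy, OpenCV 4.12 (cv2) and the standard library are available. Lean on these libraries where they do the work, as an engineer would, in place of code of your own. Each camera call takes 0.05 s, during which the arm holds its last target. There are 200 camera calls.

## Working session

There is one attempt and no reset: what is moved stays moved. The work goes in short steps, Python scripts to look and compute and a tool call to move; the robot and the scene stay as the last step left them, time stands still between calls to the robot, and variables do not carry over. Pictures are saved under pics/ and viewed, at most 10 in all, crops included, and the job is handed in when it is done.

Besides the shell and the picture viewer there is one more tool, called after "Emit:" as name([rows], argument=value, ...), one row to a line, values as JSON. move_arm: Moves the arm, as the interface text tells. Its arguments: {"type":"object","properties":{"plan":{"type":"array"}},"required":["plan"]}

```bash
mkdir -p pics; cat > h.py <<'E'
import numpy as np, cv2
from plant import manip
def grab(n):
    f=manip.grab_frame(n); np.savez(f'{n}.npz',**f); return f
def load(n): return dict(np.load(f'{n}.npz'))
def world(f):
    H,W=f['depth'].shape; fl=H/2/np.tan(np.radians(f['vfov'])/2)
    v,u=np.mgrid[:H,:W]; d=f['depth']
    P=np.stack([(u-f['cx'])/fl*d,(v-f['cy'])/fl*d,d,np.ones_like(d)],-1)
    X=(P@np.linalg.inv(f['view']).T)[...,:3]; X[d==0]=np.nan; return X
E
python3 - <<'E'
from h import *
for n in('top','side'):
    f=grab(n); cv2.imwrite(f'pics/{n}0.png',f['pixels'])
    print(n,f['vfov'],np.linalg.inv(f['view'])[:3].round(3).tolist())
print(manip.state())
E
```

```text
top 57.51227207751046 [[-0.01, -0.994, 0.112, 0.48], [-1.0, 0.007, -0.028, -0.044], [0.027, -0.112, -0.993, 0.954]]
side 45.11834048680743 [[0.985, -0.12, 0.121, 0.437], [-0.169, -0.602, 0.781, -0.986], [-0.021, -0.79, -0.613, 0.841]]
{'time': 0.1, 'joint_pos': array([-1.39899659e+00,  5.33158558e-02,  1.61414449e+00, -1.20705646e-05,
        1.47601913e+00, -1.18993970e-01]), 'joint_vel': array([-1.24913315e-03, -5.66043496e-04, -2.15290342e-03, -9.02083857e-04,
       -1.38288125e-03, -3.66076468e-05]), 'joint_efforts': array([-6.41683570e-06, -3.94905925e+01, -3.71363783e+01, -9.68562676e-05,
        3.93556460e-03,  1.51488268e-05]), 'tool_pos': array([ 0.17909909, -0.59820044,  0.23017774]), 'tool_rot': array([-9.42925997e-04,  9.89447962e-01,  1.44885615e-01, -3.09115026e-05]), 'contact_force': array([ 0.36752908, -0.5363154 , -0.39455247]), 'ft_torque': array([-0.00434666, -0.00049666,  0.01024554]), 'grasp_force': 0.0, 'gripper_width': 1.000079339179984}
```

View pics/top0.png

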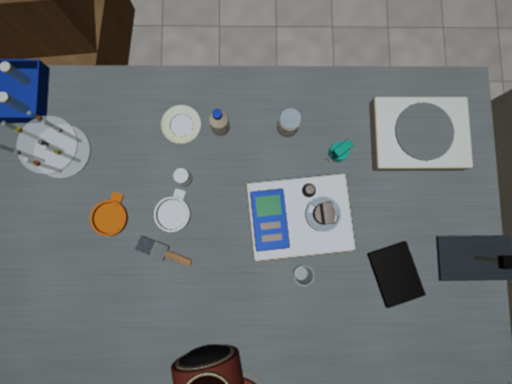

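View pics/side0.png

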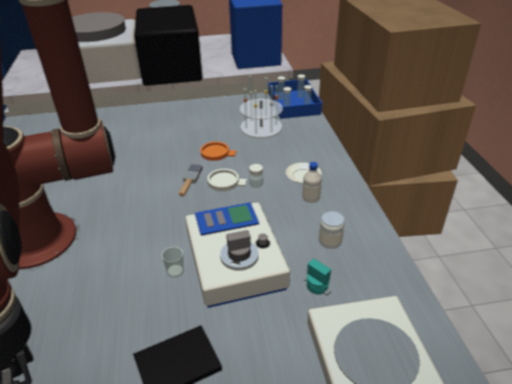

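The top view shows the head in its collar at (322,213), the button at (309,190), the console at (270,220), the white dish at (172,214) with the jar at (181,177), and the beaker at (303,275). The side view agrees. Next I measure them with depth.

```bash
python3 - <<'E'
from h import *
f=load('top'); X=world(f); px=f['pixels'].astype(int)
H=X[...,2]
def win(u,v,r):
    m=np.zeros(H.shape,bool); m[v-r:v+r+1,u-r:u+r+1]=1; return m
bench=np.nanmedian(H[300:320,100:150]); print('bench',bench)
# analyser deck
m=win(300,217,65)&(H>.06)&(H<.076)
v,u=np.nonzero(m); 
m2=win(300,217,65)&(H>.05)&(H<.16)
m2[:, :]&=True
n,l,s,c=cv2.connectedComponentsWithStats(m2.astype(np.uint8)); k=1+np.argmax(s[1:,4])
P=X[l==k]; r=cv2.minAreaRect(P[:,:2].astype(np.float32)*1000); print('analyser rect mm',r, 'deck z',np.median(H[m]))
def rep(name,m):
    P=X[m]; 
    if len(P): print(name,len(P),'mean',P.mean(0).round(4),'z',np.percentile(P[:,2],[5,50,95]).round(4),'ext',np.ptp(P[:,0]).round(3),np.ptp(P[:,1]).round(3), 'rect',[np.round(q,1) for q in cv2.minAreaRect(P[:,:2].astype(np.float32)*1000)])
rep('bar',win(324,213,16)&(H>.125))
rep('collar',win(322,213,20)&(H>.077)&(H<.087))
rep('button',win(309,190,9)&(H>.085))
rep('dishrim',win(172,214,24)&(H>.013))
rep('dishfloor',win(172,214,10))
rep('jar',win(181,177,10)&(H>.05))
rep('beaker',win(303,275,12)&(H>.04))
cv2.imwrite('pics/crop.png',cv2.resize(f['pixels'][150:300,140:360],None,fx=3.6,fy=3.6,interpolation=2))
E
```

```text
bench -0.0013792236270641078
analyser rect mm ((516.232666015625, -178.9269561767578), (202.35061645507812, 260.4529113769531), 5.410248279571533) deck z 0.06831905118438197
bar 242 mean [ 0.5196 -0.2321  0.1365] z [0.131  0.137  0.1396] ext 0.052 0.027 rect [array([ 520.2, -233.1]), array([52. , 24.2]), np.float64(5.2)]
collar 487 mean [ 0.5189 -0.2311  0.0805] z [0.0779 0.0805 0.0833] ext 0.096 0.087 rect [array([ 521.9, -233.5]), array([87.5, 91.4]), np.float64(84.0)]
button 71 mean [ 0.5812 -0.1996  0.0902] z [0.0866 0.0903 0.093 ] ext 0.023 0.023 rect [array([ 580.6, -199.7]), array([22.3, 21.6]), np.float64(63.0)]
dishrim 278 mean [0.5256 0.1579 0.0163] z [0.0136 0.0163 0.019 ] ext 0.111 0.107 rect [array([512.5, 160.7]), array([ 94.5, 121.7]), np.float64(78.6)]
dishfloor 441 mean [0.5254 0.1593 0.0045] z [0.0016 0.0045 0.0078] ext 0.054 0.056 rect [array([525.5, 159.5]), array([55.9, 54. ]), np.float64(89.5)]
jar 196 mean [0.6219 0.1263 0.0602] z [0.0569 0.0604 0.0628] ext 0.038 0.039 rect [array([622.3, 126.3]), array([38.1, 38.2]), np.float64(70.1)]
beaker 125 mean [ 0.3642 -0.1875  0.0547] z [0.0433 0.0569 0.0599] ext 0.05 0.051 rect [array([ 366.6, -185.1]), array([50.1, 49.8]), np.float64(44.7)]
```

View pics/crop.png

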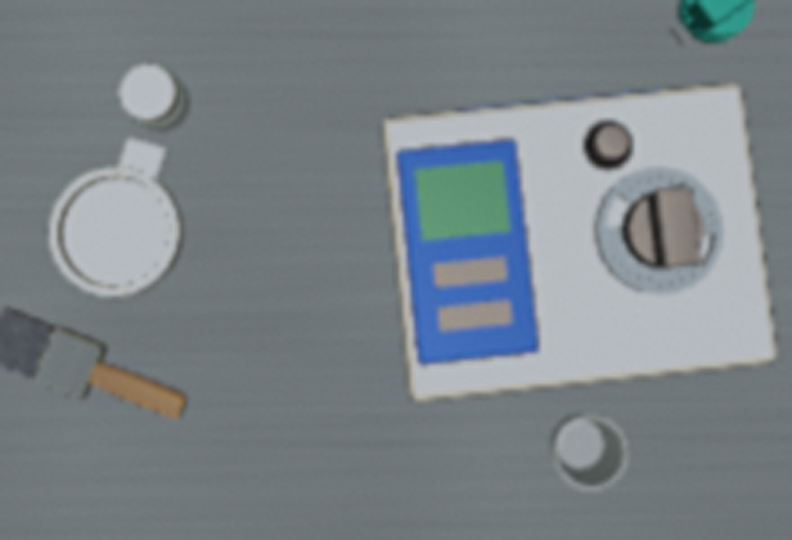

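```bash
cat >> h.py <<'E'
from scipy.spatial.transform import Rotation as R
def need(pos=None,yaw=None):
    s=manip.state(); r=R.from_quat(np.roll(s['tool_rot'],-1)).as_matrix()
    a=np.degrees(np.arctan2(r[1,0],r[0,0]))
    print('t',round(s['time'],2),'tcp',s['tool_pos'].round(4),'yaw',a.round(2),'tilt',r[:,2].round(3),'F',s['contact_force'].round(1),'T',s['ft_torque'].round(2),'w',round(s['gripper_width'],3),'gf',round(s['grasp_force'],1),'q',s['joint_pos'].round(2))
    if pos is not None: print('shift units (now axes)',(r.T@(np.array(pos)-s['tool_pos'])/.12).round(3))
    if yaw is not None: print('turn z units',round(np.radians(a-yaw)/.15,3))
E
echo
```

Emit:
move_arm([
  [[0,0,0,0,0,0.66,1],[0,0,0,0,0,0.66,1],[0.36,-0.3,0,0,0,0,1],[0.36,-0.3,0,0,0,0,1],[0.36,-0.3,0,0,0,0,1],[0.36,-0.3,0,0,0,0,1],[0.36,-0.3,0,0,0,0,1],[0.36,-0.3,0,0,0,0,1],[0.36,-0.3,0,0,0,0,1],[0.36,-0.3,0,0,0,0,1]],
])

```text
time: 1.35
tool_pos: [0.4975, -0.2783, 0.2308]
tool_rot: [-0.0, 0.999, 0.046, -0.0]
contact_force: [1.4, -1.0, 0.4]
gripper_width: -0.001
grasp_force: 0.0
```

```bash
python3 -c "
from h import *
need((.5815,-.1995,.11),5.3)"
```

```text
t 1.35 tcp [ 0.4975 -0.2783  0.2308] yaw 5.32 tilt [-0.  0. -1.] F [ 1.4 -1.   0.4] T [-0.02 -0.02 -0.08] w -0.001 gf 0.0 q [-0.64 -0.08  1.74 -0.    1.48  0.84]
shift units (now axes) [ 0.758 -0.589  1.007]
turn z units 0.002
```

Emit:
move_arm([
  [[0.25,-0.2,0,0,0,0,1],[0.25,-0.2,0,0,0,0,1],[0.258,-0.189,0,0,0,0,1],[0,0,0.3,0,0,0,1],[0,0,0.3,0,0,0,1],[0,0,0.3,0,0,0,1],[0,0,0.1,0,0,0,1],[0,0,0,0,0,0,1],[0,0,0,0,0,0,1],[0,0,0,0,0,0,1]],
])

```text
time: 2.6
tool_pos: [0.5817, -0.2017, 0.1133]
tool_rot: [0.001, 0.999, 0.046, 0.001]
contact_force: [-0.2, 0.4, 0.1]
gripper_width: -0.001
grasp_force: 0.0
```

```bash
python3 -c "
from h import *
need((.5815,-.1995,.094),5.3)
f=grab('wrist');cv2.imwrite('pics/w1.png',f['pixels'])
X=world(f);H=X[...,2]
m=(abs(X[...,0]-.5815)<.03)&(abs(X[...,1]+.1995)<.03)&(H>.085)&(H<.097)
print(m.sum(),np.nanmean(X[m],0),np.nanmin(X[m],0),np.nanmax(X[m],0))
m=(abs(X[...,0]-.52)<.045)&(abs(X[...,1]+.2325)<.04)&(H>.132)&(H<.145)
print(m.sum(),np.nanmean(X[m],0),cv2.minAreaRect(X[m][:,:2].astype(np.float32)*1000) if m.sum() else 0)
"
```

```text
t 2.6 tcp [ 0.5817 -0.2017  0.1133] yaw 5.31 tilt [ 0.003 -0.001 -1.   ] F [-0.2  0.4  0.1] T [ 0.05  0.01 -0.01] w -0.001 gf 0.0 q [-0.45  0.13  1.74  0.    1.27  1.02]
shift units (now axes) [-0.    -0.019  0.161]
turn z units 0.002
999 [ 0.5853083  -0.19847565  0.09060243] [ 0.57239491 -0.21103855  0.08500207] [ 0.59302443 -0.18753611  0.09340281]
0 [nan nan nan] 0<string>:9: RuntimeWarning: Mean of empty slice
```

View pics/w1.png

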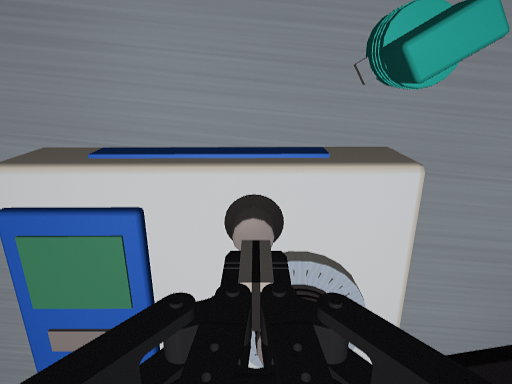

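The wrist view shows the closed fingers centred over the button (253,230). I press in 1 mm steps.

Emit:
move_arm([
  [[0,-0.01,0.05,0,0,0,1],[0,-0.009,0.05,0,0,0,1],[0,0,0.04,0,0,0,1],[0,0,0.01,0,0,0,1],[0,0,0.01,0,0,0,1],[0,0,0.01,0,0,0,1],[0,0,0.01,0,0,0,1],[0,0,0.01,0,0,0,1],[0,0,0,0,0,0,1],[0,0,0,0,0,0,1]],
])

```text
time: 3.9
tool_pos: [0.5805, -0.1989, 0.0886]
tool_rot: [0.0, 0.999, 0.046, 0.0]
contact_force: [-1.0, 0.5, 2.6]
gripper_width: 0.0
grasp_force: 1.7
```

```bash
python3 -c "
from h import *
need((.5815,-.1995,.084),5.3)"
```

```text
t 3.9 tcp [ 0.5805 -0.1989  0.0886] yaw 5.32 tilt [ 0. -0. -1.] F [-1.   0.5  2.6] T [0.14 0.35 0.02] w 0.0 gf 1.7 q [-0.45  0.15  1.75 -0.    1.23  1.03]
shift units (now axes) [0.008 0.006 0.038]
turn z units 0.002
```

Emit:
move_arm([
  [[0,0,0.008,0,0,0,1],[0,0,0.008,0,0,0,1],[0,0,0.008,0,0,0,1],[0,0,0,0,0,0,1],[0,0,0,0,0,0,1],[0,0,0,0,0,0,1],[0,0,0,0,0,0,1],[0,0,0,0,0,0,1],[0,0,0,0,0,0,1],[0,0,0,0,0,0,1]],
])

```text
time: 5.15
tool_pos: [0.5804, -0.1989, 0.0855]
tool_rot: [0.0, 0.999, 0.046, 0.0]
contact_force: [0.0, 0.9, 1.4]
gripper_width: -0.002
grasp_force: 0.4
```

```bash
python3 -c "
from h import *
need((.5815,-.1995,.084),5.3)"
```

```text
t 5.15 tcp [ 0.5804 -0.1989  0.0855] yaw 5.32 tilt [ 0. -0. -1.] F [0.  0.9 1.4] T [-0.04  0.1  -0.03] w -0.002 gf 0.4 q [-0.45  0.16  1.76 -0.    1.23  1.03]
shift units (now axes) [0.008 0.006 0.013]
turn z units 0.002
```

Emit:
move_arm([
  [[0,0,0.006,0,0,0,1],[0,0,0,0,0,0,1],[0,0,0.006,0,0,0,1],[0,0,0,0,0,0,1],[0,0,0,0,0,0,1],[0,0,0,0,0,0,1],[0,0,0,0,0,0,1],[0,0,0,0,0,0,1],[0,0,0,0,0,0,1],[0,0,0,0,0,0,1]],
])

```text
time: 6.4
tool_pos: [0.5805, -0.1989, 0.0842]
tool_rot: [0.0, 0.999, 0.046, 0.0]
contact_force: [-0.6, -0.0, 3.1]
gripper_width: 0.0
grasp_force: 1.8
```

```bash
python3 -c "
from h import *
need((.5815,-.1995,.084),5.3)"
```

```text
t 6.4 tcp [ 0.5805 -0.1989  0.0842] yaw 5.32 tilt [ 0. -0. -1.] F [-0.6 -0.   3.1] T [ 0.06  0.24 -0.03] w 0.0 gf 1.8 q [-0.45  0.16  1.76 -0.    1.23  1.03]
shift units (now axes) [0.008 0.006 0.002]
turn z units 0.002
```

Emit:
move_arm([
  [[0,0,0.006,0,0,0,1],[0,0,0,0,0,0,1],[0,0,0,0,0,0,1],[0,0,0,0,0,0,1],[0,0,0,0,0,0,1],[0,0,0,0,0,0,1],[0,0,0,0,0,0,1],[0,0,0,0,0,0,1],[0,0,0,0,0,0,1],[0,0,0,0,0,0,1]],
])

```text
time: 7.65
tool_pos: [0.5805, -0.1989, 0.0839]
tool_rot: [0.0, 0.999, 0.046, 0.0]
contact_force: [-2.7, -0.2, 6.0]
gripper_width: 0.002
grasp_force: 2.9
```

```bash
python3 -c "
from h import *
need((.5815,-.1995,.084),5.3)"
```

```text
t 7.65 tcp [ 0.5805 -0.1989  0.0839] yaw 5.32 tilt [ 0. -0. -1.] F [-2.7 -0.2  6. ] T [ 0.16  0.42 -0.02] w 0.002 gf 2.9 q [-0.45  0.16  1.76 -0.    1.23  1.03]
shift units (now axes) [ 0.008  0.006 -0.   ]
turn z units 0.002
```

Emit:
move_arm([
  [[0,0,0.006,0,0,0,1],[0,0,0,0,0,0,1],[0,0,0,0,0,0,1],[0,0,0,0,0,0,1],[0,0,0,0,0,0,1],[0,0,0,0,0,0,1],[0,0,0,0,0,0,1],[0,0,0,0,0,0,1],[0,0,0,0,0,0,1],[0,0,0,0,0,0,1]],
])

```text
time: 8.9
tool_pos: [0.5805, -0.1989, 0.0838]
tool_rot: [0.0, 0.999, 0.046, -0.0]
contact_force: [-2.6, 1.0, 9.2]
gripper_width: -0.001
grasp_force: 4.3
```

```bash
python3 -c "
from h import *
need((.520,-.2328,.2),5.3)"
```

```text
t 8.9 tcp [ 0.5805 -0.1989  0.0838] yaw 5.32 tilt [-0. -0. -1.] F [-2.6  1.   9.2] T [0.28 0.62 0.02] w -0.001 gf 4.3 q [-0.45  0.16  1.76 -0.    1.23  1.03]
shift units (now axes) [-0.529  0.234 -0.968]
turn z units 0.003
```

Bottom reached (force rises, no motion, z = 84 mm as expected). I rise, open, and go over the head.

Emit:
move_arm([
  [[0,0,-0.1,0,0,0,1],[0,0,-0.3,0,0,0,1],[0,0,-0.3,0,0,0,1],[0,0,-0.3,0,0,0,0],[-0.26,0.12,0,0,0,0,0],[-0.27,0.115,0,0,0,0,0],[0,0,0,0,0,0,0],[0,0,0,0,0,0,0],[0,0,0,0,0,0,0],[0,0,0,0,0,0,0]],
])

```text
time: 10.15
tool_pos: [0.5202, -0.2325, 0.2026]
tool_rot: [-0.0, 0.999, 0.047, -0.0]
contact_force: [-0.6, 0.5, -0.2]
gripper_width: 1.002
grasp_force: 0.0
```

```bash
python3 -c "
from h import *
need((.520,-.2328,.109),5.3)
f=grab('wrist');cv2.imwrite('pics/w2.png',f['pixels'])
X=world(f);H=X[...,2]
m=(abs(X[...,0]-.52)<.045)&(abs(X[...,1]+.2325)<.04)&(H>.130)&(H<.145)
print(m.sum(),np.nanmean(X[m],0),cv2.minAreaRect(X[m][:,:2].astype(np.float32)*1000) if m.sum() else 0)
m=(abs(X[...,0]-.58)<.025)&(abs(X[...,1]+.2)<.025)&(H>.078)
print('button',m.sum(),np.nanmean(X[m],0),np.nanpercentile(H[m],[50,95]))
"
```

```text
t 10.15 tcp [ 0.5202 -0.2325  0.2026] yaw 5.37 tilt [-0.  0. -1.] F [-0.6  0.5 -0.2] T [-0.02 -0.03  0.  ] w 1.002 gf 0.0 q [-0.55 -0.06  1.77  0.    1.43  0.93]
shift units (now axes) [-0.002  0.003  0.78 ]
turn z units 0.008
2620 [ 0.52164342 -0.23236327  0.13789277] ((519.5087890625, -232.60475158691406), (51.983245849609375, 24.003873825073242), 5.5854034423828125)
button 907 [ 0.57736442 -0.20253079  0.08281798] [0.08300631 0.08431203]
```

View pics/w2.png

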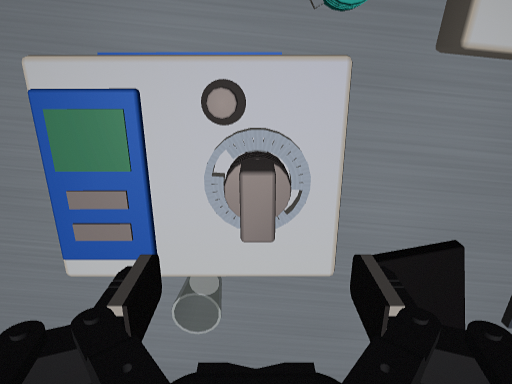

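The wrist view shows the button down and the bar at (257,205) aligned between the fingers. The collar's slots are at (220,165) and (295,203), so the stop should be roughly 65° round. Next I descend and grip.

Emit:
move_arm([
  [[0,0,0.2,0,0,0,0],[0,0,0.2,0,0,0,0],[0,0,0.2,0,0,0,0],[0,0,0.1,0,0,0,0],[0,0,0.06,0,0,0,0],[0,0,0.015,0,0,0,0],[0,0,0,0,0,0,0],[0,0,0,0,0,0,0.5],[0,0,0,0,0,0,1],[0,0,0,0,0,0,1]],
])

```text
time: 11.45
tool_pos: [0.5198, -0.2329, 0.11]
tool_rot: [0.0, 0.999, 0.046, 0.0]
contact_force: [-0.5, 0.1, -0.5]
gripper_width: 0.377
grasp_force: 0.0
```

```bash
python3 -c "
from h import *
need((.5198,-.2326,.109),5.3)"
```

```text
t 11.45 tcp [ 0.5198 -0.2329  0.11  ] yaw 5.32 tilt [ 0. -0. -1.] F [-0.5  0.1 -0.5] T [-0.01 -0.    0.02] w 0.377 gf 0.0 q [-0.55  0.03  1.85  0.    1.26  0.93]
shift units (now axes) [-0.    -0.003  0.009]
turn z units 0.002
```

Close fully, then begin turning (−z of the tool is anticlockwise from above), first 8°.

Emit:
move_arm([
  [[0,0,0,0,0,0,1],[0,0,0,0,0,0,1],[0,0,0,0,0,0,1],[0,0,0,0,0,0,1],[0,0,0,0,0,-0.3,1],[0,0,0,0,0,-0.3,1],[0,0,0,0,0,-0.3,1],[0,0,0,0,0,0,1],[0,0,0,0,0,0,1],[0,0,0,0,0,0,1]],
])

```text
time: 12.7
tool_pos: [0.5201, -0.2327, 0.11]
tool_rot: [-0.0, 0.994, 0.113, 0.001]
contact_force: [2.6, 1.6, 2.2]
gripper_width: 0.274
grasp_force: 59.7
```

```bash
python3 -c "
from h import *
need((.5198,-.2329,.110),-2.4)"
```

```text
t 12.7 tcp [ 0.5201 -0.2327  0.11  ] yaw 13.03 tilt [ 0.001  0.    -1.   ] F [2.6 1.6 2.2] T [ 0.53 -0.39 -0.08] w 0.274 gf 59.7 q [-0.55  0.03  1.85  0.    1.26  0.79]
shift units (now axes) [-0.003  0.001  0.   ]
turn z units 1.795
```

Emit:
move_arm([
  [[0,0,0,0,0,-0.5,1],[0,0,0,0,0,-0.5,1],[0,0,0,0,0,-0.5,1],[0,0,0,0,0,-0.5,1],[0,0,0,0,0,-0.5,1],[0,0,0,0,0,-0.5,1],[0,0,0,0,0,-0.5,1],[0,0,0,0,0,-0.5,1],[0,0,0,0,0,-0.3,1],[0,0,0,0,0,0,1]],
])

```text
time: 13.95
tool_pos: [0.5196, -0.2327, 0.11]
tool_rot: [-0.0, 0.906, 0.422, -0.0]
contact_force: [0.5, 2.7, 4.4]
gripper_width: 0.268
grasp_force: 59.9
```

```bash
python3 -c "
from h import *
need((.5198,-.2329,.110))"
```

```text
t 13.95 tcp [ 0.5196 -0.2327  0.11  ] yaw 49.97 tilt [-0.  0. -1.] F [0.5 2.7 4.4] T [ 0.64  0.06 -0.04] w 0.268 gf 59.9 q [-0.55  0.03  1.85  0.    1.27  0.15]
shift units (now axes) [-0.     0.002 -0.   ]
```

Emit:
move_arm([
  [[0,0,0,0,0,-0.2,1],[0,0,0,0,0,-0.2,1],[0,0,0,0,0,-0.2,1],[0,0,0,0,0,-0.2,1],[0,0,0,0,0,-0.2,1],[0,0,0,0,0,-0.1,1],[0,0,0,0,0,0,1],[0,0,0,0,0,0,1],[0,0,0,0,0,0,1],[0,0,0,0,0,0,1]],
])

```text
time: 15.2
tool_pos: [0.5197, -0.2328, 0.11]
tool_rot: [-0.0, 0.868, 0.496, 0.0]
contact_force: [-0.1, 3.5, 5.2]
gripper_width: 0.274
grasp_force: 60.0
```

```bash
python3 -c "
from h import *
need((.5198,-.2329,.110))"
```

```text
t 15.2 tcp [ 0.5197 -0.2328  0.11  ] yaw 59.5 tilt [-0.  0. -1.] F [-0.1  3.5  5.2] T [ 0.66  0.13 -0.  ] w 0.274 gf 60.0 q [-0.55  0.03  1.85  0.    1.27 -0.02]
shift units (now axes) [-0.001  0.001 -0.   ]
```

```bash
python3 -c "
from h import *
f=load('wrist');X=world(f);px=f['pixels'].astype(int)
d=X[...,:2]-np.array([.5198,-.2329]);r=np.hypot(d[...,0],d[...,1]);a=np.degrees(np.arctan2(d[...,1],d[...,0]))-5.4
for k in range(-180,180,6):
    m=(r>.030)&(r<.036)&(a>=k)&(a<k+6)
    if m.sum(): print(k,m.sum(),np.nanmedian(X[m][:,2]).round(3),end=' | ')
"
```

```text
-156 6 0.081 | -150 7 0.081 | -144 12 0.081 | -132 4 0.07 | -126 11 0.069 | -120 13 0.07 | -114 20 0.069 | -108 1 0.07 | -102 23 0.081 | -96 29 0.082 | -90 27 0.081 | -84 32 0.081 | -78 28 0.081 | -72 31 0.081 | -66 307 0.281 | -60 870 0.282 | -54 67 0.28 | -48 31 0.081 | -42 30 0.081 | -36 34 0.081 | -30 31 0.081 | -24 30 0.082 | -18 32 0.081 | -12 35 0.081 | -6 33 0.081 | 0 34 0.081 | 6 32 0.081 | 12 32 0.082 | 18 36 0.081 | 24 31 0.081 | 30 33 0.081 | 36 32 0.081 | 42 8 0.081 | 48 46 0.07 | 54 667 0.283 | 60 221 0.281 | 66 25 0.069 | 72 29 0.069 | 78 61 0.075 | 84 28 0.081 | 90 33 0.081 | 96 27 0.081 | 102 28 0.081 | 108 25 0.081 | 114 22 0.081 | 120 20 0.082 | 126 18 0.081 | 132 14 0.081 | 138 9 0.081 | 144 8 0.082 | 150 5 0.082 |
```

Emit:
move_arm([
  [[0,0,0,0,0,-0.15,1],[0,0,0,0,0,-0.15,1],[0,0,0,0,0,0,1],[0,0,0,0,0,0,1],[0,0,0,0,0,0,1],[0,0,0,0,0,0,1],[0,0,0,0,0,0,1],[0,0,0,0,0,0,1],[0,0,0,0,0,0,1],[0,0,0,0,0,0,1]],
])

```text
time: 16.45
tool_pos: [0.5197, -0.2328, 0.11]
tool_rot: [-0.0, 0.857, 0.516, -0.0]
contact_force: [0.7, 3.3, 5.5]
gripper_width: 0.274
grasp_force: 60.0
```

```bash
python3 -c "
from h import *
need((.5198,-.2329,.110))"
```

```text
t 16.45 tcp [ 0.5197 -0.2328  0.11  ] yaw 62.08 tilt [-0.  0. -1.] F [0.7 3.3 5.5] T [ 0.66  0.13 -0.  ] w 0.274 gf 60.0 q [-0.55  0.03  1.85  0.    1.27 -0.06]
shift units (now axes) [-0.     0.001 -0.   ]
```

Emit:
move_arm([
  [[0,0,0,0,0,-0.15,1],[0,0,0,0,0,-0.15,1],[0,0,0,0,0,0,1],[0,0,0,0,0,0,1],[0,0,0,0,0,0,1],[0,0,0,0,0,0,1],[0,0,0,0,0,0,1],[0,0,0,0,0,0,1],[0,0,0,0,0,0,1],[0,0,0,0,0,0,1]],
])

```text
time: 17.7
tool_pos: [0.5197, -0.2328, 0.11]
tool_rot: [-0.0, 0.845, 0.535, -0.0]
contact_force: [-0.3, 3.5, 4.9]
gripper_width: 0.273
grasp_force: 60.0
```

```bash
python3 -c "
from h import *
need()"
```

```text
t 17.7 tcp [ 0.5197 -0.2328  0.11  ] yaw 64.66 tilt [-0.  0. -1.] F [-0.3  3.5  4.9] T [ 0.66  0.12 -0.04] w 0.273 gf 60.0 q [-0.55  0.03  1.85 -0.    1.27 -0.11]
```

Emit:
move_arm([
  [[0,0,0,0,0,-0.1,1],[0,0,0,0,0,-0.1,1],[0,0,0,0,0,0,1],[0,0,0,0,0,0,1],[0,0,0,0,0,0,1],[0,0,0,0,0,0,1],[0,0,0,0,0,0,1],[0,0,0,0,0,0,1],[0,0,0,0,0,0,1],[0,0,0,0,0,0,1]],
])

```text
time: 18.95
tool_pos: [0.5197, -0.2328, 0.11]
tool_rot: [-0.0, 0.837, 0.547, -0.0]
contact_force: [0.7, 2.7, 5.8]
gripper_width: 0.275
grasp_force: 60.0
```

```bash
python3 -c "
from h import *
need()"
```

```text
t 18.95 tcp [ 0.5197 -0.2328  0.11  ] yaw 66.38 tilt [-0.  0. -1.] F [0.7 2.7 5.8] T [ 0.68  0.18 -0.08] w 0.275 gf 60.0 q [-0.55  0.03  1.85  0.    1.27 -0.14]
```

Emit:
move_arm([
  [[0,0,0,0,0,-0.1,1],[0,0,0,0,0,-0.1,1],[0,0,0,0,0,0,1],[0,0,0,0,0,0,1],[0,0,0,0,0,0,1],[0,0,0,0,0,0,1],[0,0,0,0,0,0,1],[0,0,0,0,0,0,1],[0,0,0,0,0,0,1],[0,0,0,0,0,0,1]],
])

```text
time: 20.2
tool_pos: [0.5196, -0.2328, 0.11]
tool_rot: [-0.0, 0.829, 0.56, -0.0]
contact_force: [-0.3, 3.5, 5.8]
gripper_width: 0.27
grasp_force: 60.1
```

```bash
python3 -c "
from h import *
need()"
```

```text
t 20.2 tcp [ 0.5196 -0.2328  0.11  ] yaw 68.09 tilt [-0.  0. -1.] F [-0.3  3.5  5.8] T [ 0.61  0.11 -0.06] w 0.27 gf 60.1 q [-0.55  0.03  1.85 -0.    1.27 -0.17]
```

Emit:
move_arm([
  [[0,0,0,0,0,-0.1,1],[0,0,0,0,0,-0.1,1],[0,0,0,0,0,0,1],[0,0,0,0,0,0,1],[0,0,0,0,0,0,1],[0,0,0,0,0,0,1],[0,0,0,0,0,0,1],[0,0,0,0,0,0,1],[0,0,0,0,0,0,1],[0,0,0,0,0,0,1]],
])

```text
time: 21.45
tool_pos: [0.5195, -0.2328, 0.11]
tool_rot: [-0.0, 0.821, 0.572, -0.0]
contact_force: [-1.3, 4.1, 5.8]
gripper_width: 0.271
grasp_force: 60.2
```

```bash
python3 -c "
from h import *
need()"
```

```text
t 21.45 tcp [ 0.5195 -0.2328  0.11  ] yaw 69.72 tilt [-0.001  0.001 -1.   ] F [-1.3  4.1  5.8] T [ 0.69  0.28 -0.55] w 0.271 gf 60.2 q [-0.55  0.03  1.85  0.    1.27 -0.2 ]
```

Stop felt (Tz jumped to −0.55 Nm at 64.4°, matching the slot). I ease off slightly and begin the lift slowly.

Emit:
move_arm([
  [[0,0,0,0,0,0.03,1],[0,0,0,0,0,0,1],[0,0,-0.01,0,0,0,1],[0,0,-0.01,0,0,0,1],[0,0,-0.01,0,0,0,1],[0,0,-0.01,0,0,0,1],[0,0,0,0,0,0,1],[0,0,0,0,0,0,1],[0,0,0,0,0,0,1],[0,0,0,0,0,0,1]],
])

```text
time: 22.7
tool_pos: [0.5192, -0.2327, 0.1142]
tool_rot: [-0.001, 0.822, 0.57, -0.0]
contact_force: [1.9, -0.0, -10.5]
gripper_width: 0.273
grasp_force: 59.4
```

```bash
python3 -c "
from h import *
need()"
```

```text
t 22.7 tcp [ 0.5192 -0.2327  0.1142] yaw 69.52 tilt [-0.001  0.    -1.   ] F [  1.9  -0.  -10.5] T [-0.14 -0.47 -0.43] w 0.273 gf 59.4 q [-0.55  0.02  1.85 -0.    1.27 -0.19]
```

Emit:
move_arm([
  [[0,0,0,0,0,0.05,1],[0,0,0,0,0,0.04,1],[0,0,0,0,0,0,1],[0,0,-0.01,0,0,0,1],[0,0,0,0,0,0,1],[0,0,0,0,0,0,1],[0,0,0,0,0,0,1],[0,0,0,0,0,0,1],[0,0,0,0,0,0,1],[0,0,0,0,0,0,1]],
])

```text
time: 23.95
tool_pos: [0.5196, -0.2328, 0.1159]
tool_rot: [-0.0, 0.825, 0.565, -0.0]
contact_force: [-4.9, 1.5, -1.2]
gripper_width: 0.271
grasp_force: 60.7
```

```bash
python3 -c "
from h import *
need()"
```

```text
t 23.95 tcp [ 0.5196 -0.2328  0.1159] yaw 68.75 tilt [-0.  0. -1.] F [-4.9  1.5 -1.2] T [ 0.32  0.9  -0.14] w 0.271 gf 60.7 q [-0.55  0.02  1.84 -0.    1.28 -0.18]
```

Emit:
move_arm([
  [[0,0,-0.015,0,0,0,1],[0,0,-0.015,0,0,0,1],[0,0,-0.015,0,0,0,1],[0,0,-0.015,0,0,0,1],[0,0,-0.02,0,0,0,1],[0,0,-0.02,0,0,0,1],[0,0,-0.02,0,0,0,1],[0,0,0,0,0,0,1],[0,0,0,0,0,0,1],[0,0,0,0,0,0,1]],
])

```text
time: 25.2
tool_pos: [0.5196, -0.2328, 0.1299]
tool_rot: [-0.0, 0.825, 0.565, -0.0]
contact_force: [0.3, -0.2, -2.2]
gripper_width: 0.266
grasp_force: 60.5
```

```bash
python3 -c "
from h import *
need((.5254,.1593,.25))"
```

```text
t 25.2 tcp [ 0.5196 -0.2328  0.1299] yaw 68.74 tilt [-0.  0. -1.] F [ 0.3 -0.2 -2.2] T [0.03 0.02 0.02] w 0.266 gf 60.5 q [-0.55  0.01  1.84  0.    1.3  -0.18]
shift units (now axes) [ 3.063 -1.14  -1.   ]
```

Head is free. I refine the dish centre and start moving (lift, then across over the console).

```bash
python3 -c "
from h import *
from scipy.optimize import least_squares
f=load('top');X=world(f);H=X[...,2]
d=np.hypot(X[...,0]-.525,X[...,1]-.159)
m=(d<.053)&(d>.037)&(H>.0115)&(H<.022);P=X[m][:,:2]
s=least_squares(lambda p:np.hypot(*(P-p[:2]).T)-p[2],[.525,.159,.0445],loss='soft_l1',f_scale=.002)
print(m.sum(),s.x,np.sqrt((s.fun**2).mean()))
b=f['pixels'].astype(int); w=(d<.06)&(b.min(-1)>185)&(abs(b[...,0]-b[...,2])<30)
print(w.sum(),np.mean(X[w],0), H[d<.03].mean())
"
```

```text
294 [0.52593295 0.15786649 0.04421686] 0.002124247349356928
0 [nan nan nan] 0.004538148345482406
  return _methods._mean(a, axis=axis, dtype=dtype,
  ret = um.true_divide(
```

Emit:
move_arm([
  [[0,0,-0.2,0,0,0,1],[0,0,-0.3,0,0,0,1],[0,0,-0.3,0,0,0,1],[0,0,0,0,0,0,1],[0.2,-0.07,0,0,0,0,1],[0.3,-0.11,0,0,0,0,1],[0.3,-0.11,0,0,0,0,1],[0.3,-0.11,0,0,0,0,1],[0.3,-0.11,0,0,0,0,1],[0.3,-0.11,0,0,0,0,1]],
])

```text
time: 26.45
tool_pos: [0.5232, -0.0144, 0.2236]
tool_rot: [-0.001, 0.825, 0.565, -0.001]
contact_force: [0.7, -0.1, -2.9]
gripper_width: 0.272
grasp_force: 60.4
```

```bash
python3 -c "
from h import *
need((.5254,.1593,.15))"
```

```text
t 26.45 tcp [ 0.5232 -0.0144  0.2236] yaw 68.74 tilt [-0.003  0.001 -1.   ] F [ 0.7 -0.1 -2.9] T [-0.01 -0.03 -0.02] w 0.272 gf 60.4 q [-0.17 -0.19  1.85  0.    1.48  0.2 ]
shift units (now axes) [ 1.356 -0.506  0.614]
```

Emit:
move_arm([
  [[0.3,-0.11,0,0,0,0,1],[0.3,-0.11,0,0,0,0,1],[0.3,-0.11,0,0,0,0,1],[0.25,-0.1,0,0,0,0,1],[0.195,-0.07,0,0,0,0,1],[0,0,0.2,0,0,0,1],[0,0,0.2,0,0,0,1],[0,0,0.2,0,0,0,1],[0,0,0.2,0,0,0,1],[0,0,0,0,0,0,1]],
])

```text
time: 27.7
tool_pos: [0.5238, 0.1559, 0.1255]
tool_rot: [-0.002, 0.825, 0.565, -0.004]
contact_force: [-0.7, 0.5, -2.0]
gripper_width: 0.272
grasp_force: 60.3
```

```bash
python3 -c "
from h import *
need((.5258,.158,.046))
f=grab('wrist');cv2.imwrite('pics/w3.png',f['pixels'])
from scipy.optimize import least_squares
X=world(f);H=X[...,2]
d=np.hypot(X[...,0]-.525,X[...,1]-.159)
m=(d<.053)&(d>.037)&(H>.014)&(H<.022);P=X[m][:,:2]
s=least_squares(lambda p:np.hypot(*(P-p[:2]).T)-p[2],[.525,.159,.0445],loss='soft_l1',f_scale=.002)
print(m.sum(),s.x,np.sqrt((s.fun**2).mean()))
"
```

```text
t 27.7 tcp [0.5238 0.1559 0.1255] yaw 68.74 tilt [-0.008 -0.001 -1.   ] F [-0.7  0.5 -2. ] T [ 0.01 -0.01 -0.08] w 0.272 gf 60.3 q [ 0.15 -0.04  1.89  0.    1.3   0.52]
shift units (now axes) [0.025 0.014 0.662]
2265 [0.5251348  0.15994773 0.04403967] 0.0020145201315853014
```

View pics/w3.png

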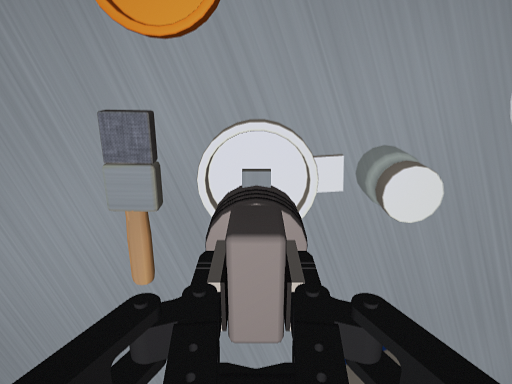

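The wrist view shows the head over the white dish (258,177), lug ahead, jar at (412,193) clear of the right finger. I descend partway.

Emit:
move_arm([
  [[0.01,0,0.1,0,0,0,1],[0,0,0.15,0,0,0,1],[0,0,0.15,0,0,0,1],[0,0,0.08,0,0,0,1],[0,0,0,0,0,0,1],[0,0,0,0,0,0,1],[0,0,0,0,0,0,1],[0,0,0,0,0,0,1],[0,0,0,0,0,0,1],[0,0,0,0,0,0,1]],
])

```text
time: 29.0
tool_pos: [0.5274, 0.1575, 0.0727]
tool_rot: [0.0, 0.825, 0.565, 0.0]
contact_force: [-0.7, 0.1, -2.4]
gripper_width: 0.27
grasp_force: 60.5
```

```bash
python3 -c "
from h import *
need((.5253,.159,.046))"
```

```text
t 29.0 tcp [0.5274 0.1575 0.0727] yaw 68.74 tilt [ 0.  0. -1.] F [-0.7  0.1 -2.4] T [0.01 0.02 0.03] w 0.27 gf 60.5 q [ 0.16  0.03  1.92 -0.    1.2   0.53]
shift units (now axes) [ 0.005 -0.021  0.222]
```

Emit:
move_arm([
  [[0.005,-0.02,0,0,0,0,1],[0,0,0.05,0,0,0,1],[0,0,0.05,0,0,0,1],[0,0,0.05,0,0,0,1],[0,0,0.03,0,0,0,1],[0,0,0.01,0,0,0,1],[0,0,0.01,0,0,0,1],[0,0,0,0,0,0,1],[0,0,0,0,0,0,1],[0,0,0,0,0,0,1]],
])

```text
time: 30.25
tool_pos: [0.5255, 0.159, 0.0487]
tool_rot: [0.0, 0.825, 0.565, 0.0]
contact_force: [-0.6, 0.3, -1.4]
gripper_width: 0.27
grasp_force: 60.5
```

```bash
python3 -c "
from h import *
need((.5253,.159,.046))"
```

```text
t 30.25 tcp [0.5255 0.159  0.0487] yaw 68.74 tilt [ 0.  0. -1.] F [-0.6  0.3 -1.4] T [0.04 0.05 0.04] w 0.27 gf 60.5 q [ 0.16  0.06  1.93 -0.    1.15  0.53]
shift units (now axes) [-0.    -0.001  0.023]
```

Emit:
move_arm([
  [[0,0,0.005,0,0,0,1],[0,0,0.005,0,0,0,1],[0,0,0.005,0,0,0,1],[0,0,0.005,0,0,0,1],[0,0,0,0,0,0,1],[0,0,0,0,0,0,1],[0,0,0,0,0,0,1],[0,0,0,0,0,0,1],[0,0,0,0,0,0,1],[0,0,0,0,0,0,1]],
])

```text
time: 31.5
tool_pos: [0.5254, 0.159, 0.0462]
tool_rot: [-0.0, 0.825, 0.565, 0.0]
contact_force: [-1.0, 0.7, -1.7]
gripper_width: 0.269
grasp_force: 60.6
```

```bash
python3 -c "
from h import *
need((.5253,.159,.046))"
```

```text
t 31.5 tcp [0.5254 0.159  0.0462] yaw 68.74 tilt [ 0.  0. -1.] F [-1.   0.7 -1.7] T [ 0.04 -0.06 -0.01] w 0.269 gf 60.6 q [0.16 0.06 1.93 0.   1.15 0.53]
shift units (now axes) [-0.    -0.001  0.001]
```

Emit:
move_arm([
  [[0,0,0.005,0,0,0,1],[0,0,0.003,0,0,0,1],[0,0,0,0,0,0,1],[0,0,0,0,0,0,1],[0,0,0,0,0,0,1],[0,0,0,0,0,0,1],[0,0,0,0,0,0,1],[0,0,0,0,0,0,1],[0,0,0,0,0,0,1],[0,0,0,0,0,0,1]],
])

```text
time: 32.75
tool_pos: [0.5255, 0.159, 0.046]
tool_rot: [-0.0, 0.825, 0.565, -0.0]
contact_force: [-2.5, -0.4, 5.9]
gripper_width: 0.269
grasp_force: 61.6
```

```bash
python3 -c "
from h import *
need((.5253,.159,.046))"
```

```text
t 32.75 tcp [0.5255 0.159  0.046 ] yaw 68.75 tilt [-0.  0. -1.] F [-2.5 -0.4  5.9] T [-0.07  0.82 -0.03] w 0.269 gf 61.6 q [0.16 0.06 1.93 0.   1.15 0.53]
shift units (now axes) [-0.001 -0.002 -0.   ]
```

Standing on the dish floor at the expected height. I let go (partly open) and rise.

Emit:
move_arm([
  [[0,0,-0.005,0,0,0,0.65],[0,0,0,0,0,0,0.6],[0,0,0,0,0,0,0.4],[0,0,0,0,0,0,0.4],[0,0,0,0,0,0,0.4],[0,0,-0.05,0,0,0,0.4],[0,0,-0.1,0,0,0,0.4],[0,0,-0.2,0,0,0,0.4],[0,0,-0.3,0,0,0,0.4],[0,0,-0.3,0,0,0,0.4]],
])

```text
time: 34.0
tool_pos: [0.5254, 0.159, 0.1618]
tool_rot: [0.0, 0.825, 0.565, 0.0]
contact_force: [-0.6, -0.3, 0.4]
gripper_width: 0.604
grasp_force: 0.0
```

Emit:
move_arm([
  [[0,0,-0.3,0,0,0,0.4],[0,0,-0.1,0,0,0,0.4],[-0.2,0,0,0,0,0,0.4],[-0.2,0,0,0,0,0,0.4],[0,0,0,0,0,0,0.4],[0,0,0,0,0,0,0.4],[0,0,0,0,0,0,0.4],[0,0,0,0,0,0,0.4],[0,0,0,0,0,0,0.4],[0,0,0,0,0,0,0.4]],
])

```text
time: 35.25
tool_pos: [0.508, 0.1144, 0.2078]
tool_rot: [-0.0, 0.825, 0.565, -0.0]
contact_force: [-0.2, -0.7, 0.7]
gripper_width: 0.6
grasp_force: 0.0
```

```bash
python3 -c "
from h import *
need()
f=grab('wrist');cv2.imwrite('pics/w4.png',f['pixels']); X=world(f);H=X[...,2]
m=(np.hypot(X[...,0]-.525,X[...,1]-.159)<.05)&(H>.066)&(H<.085)
print(m.sum(),X[m].mean(0),np.percentile(H[m],[5,95]),cv2.minAreaRect(X[m][:,:2].astype(np.float32)*1000))
"
```

```text
t 35.25 tcp [0.508  0.1144 0.2078] yaw 68.75 tilt [-0.  0. -1.] F [-0.2 -0.7  0.7] T [-0.   -0.02  0.03] w 0.6 gf 0.0 q [ 0.08 -0.18  1.88  0.    1.45  0.45]
1838 [0.52596103 0.16029335 0.07406164] [0.07233313 0.07539199] ((525.6978149414062, 159.37371826171875), (51.29878616333008, 23.698776245117188), 68.24021911621094)
```

View pics/w4.png

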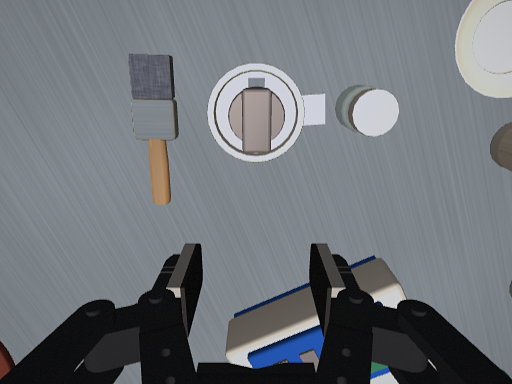

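The head stands upright and centred in the white dish (256,113), bar top at 75 mm, brush (155,125) and jar (373,112) undisturbed. I hand it in.

```bash
python3 -c "
from plant import manip
print(manip.job_done())"
```

```text
the job is handed in; nothing more can be done
None
```

The measuring head is off the analyser, standing upright in the white drip dish and let go of. The button went fully down, the stop was felt at about 64°, and the job was handed in at about 35 s; no verdict was shown.

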